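# Open the laser's cooling supply valve and back it off a quarter turn

## Robot

A 6-joint arm with a two-finger parallel gripper is mounted at the origin on the work surface. World frame = base frame: x ahead of the robot, y to its left, z up, the work surface at z = 0. Lengths are in mm, angles in degrees, forces in N, time in s.
With the tool pointing down it reaches from about 300 to 850 mm from the base axis. Payload 4.2 kg.
Tool frame: the origin (TCP) lies at the very end of the fingers, on their centre line; the grasp point (between the pads) lies 19 mm behind it (env.grasp_offset is the distance from the TCP to the grasp point, in mm); z points along the fingers, y is the line along which they close (so a half turn about z gives the same grasp; the last joint's range is limited). The gripper opens to 91 mm and grips with 3 to 60 N. Pads are 32 mm wide; open, the fingers measure 118 mm over their backs; the gripper's body (76 mm by 178 mm) begins 60 mm behind the grasp point.
Start: joints at [-72.594, 18.312, 89.639, -0, 72.044, -1.146], TCP at [182.953, -545.138, 178.776] pointing down, gripper open.
Joint ranges: [-177.97, 177.97], [-48.28, 115.42], [12.27, 149.76], [-77.06, 257.06], [2.81, 150.46], [-146.56, 146.56]. Speed limits (degrees/s): [147.25, 147.25, 180, 180, 180, 180].

## Interface

Orientations are given as [roll, pitch, yaw] about the fixed x, y, z axes, in that order (R = Rz(yaw) Ry(pitch) Rx(roll)).
In Python, from workcell import env gives the robot as it stands. The module is installed in compiled form; this text tells all that it offers.
- The arm moves only by the tool send_rows, never from a script. Its argument "motion" is a list of rows, each an object of numbers: "tx", "ty", "tz": the shift along the tool's x, y, z in units of 500 mm (1.0 is 500 mm); "rx", "ry", "rz": the turn, a rotation vector about the tool's x, y, z in units of 30 degrees (1.0 is 30 degrees); "gripper": the closure, from -1 (fully open) to 1 (shut). In form: [{"tx": .., "ty": .., "tz": .., "rx": .., "ry": .., "rz": .., "gripper": ..}, ...]. A call has 1 to 12 rows; each row shifts and turns the commanded pose from where the row before left it, along the tool's axes as they then stand; what a row does not reach is not made up. A row lasts 1/8 s, in which the tool goes at most 62.5 mm and 10.7 degrees, less where a joint would pass 70% of its speed; a pose out of reach is approached as far as the arm can. A call with a number of a shift or a turn outside -1 to 1 is refused whole. A call with a gripper value outside its range is refused whole. The fingers move at their own pace and stop on an object; "grip_force" is the grip in N (left out, the last holds). Time passes only in rows, so rows that do not move let the fingers close. It gives the time, the measured TCP pose, the force, the opening and the grip force at its end, in the units of the state.
- env.state(): the state, without advancing time (a new reading comes with each control period).
- env.grab_frame(name): name is "scene" or "side" or "wrist"; returns a dict with "frame" (400x640x3 uint8, red, green, blue), "vertical_fov" (degrees; the focal length in pixels is half the picture's height over the tangent of half this angle, whatever the lens; pixels are square), "cx", "cy" (the principal point, pixels), "rvec" (rotation vector, rad) and "tvec" (3), from world to camera coordinates, as OpenCV has them; the wrist camera has in their place "T_tool_cam" (4x4, takes a point from camera to tool coordinates, whose origin is the TCP and whose axes are the flange's). Camera axes: x right, y down, z forward; pixel columns grow to the right and rows downward; lengths in mm; the calibration is good to about 2 mm. A picture is of the moment at which its call begins: read the wrist's pose just before it. There is no depth.
- env.job_done(): hands the job in; it is judged then, once.
The state is a dict: "time_s": time; "qpos": joint angles; "qvel": joint speeds; "effort": joint torques, N m; "ee_pos": TCP position; "ee_rot": TCP orientation; "force": force on the tool from outside, world axes, zero at the start; "torque": the same for the moment, N m; "gripper_width": finger opening in mm; "gripper_force": force on a finger pad.
Only numpy, scipy, OpenCV 4.12 (cv2) and the standard library are available. Lean on these libraries where they do the work, as an engineer would, in place of code of your own. Each camera call takes 0.05 s, during which the arm holds its last target. There are 200 camera calls.

## Task

Open the cooling supply valve, the one with the blue handwheel: crank it anticlockwise (seen from above) until it comes up against its open stop, then back it off clockwise by a quarter turn so that it cannot seize, and let go. Leave the red return valve and the aligned mirror on its post as they are.

Things in the scene. Friction and masses are not known exactly. Their poses are not given: they have to be found in the camera images.
- supply_wheel (a joint): Angle of the blue handwheel about its vertical axis, in rad; grows anticlockwise seen from above. 0 is shut, 15.71 (2.5 turns) is the rigid open stop; it starts 1.2 to 2 turns short of it. Turning takes 2 to 4 N at the crank grip and the wheel stays where it is left; at the stop the resistance rises sharply.
- supply_hub (a point): Point on the axis of the blue handwheel, 136 mm above the bench, level with the middle of its crank grip; it turns with the wheel: z up along the axis, x points to the crank grip. The wheel is a horizontal ring 112 mm across on a brass valve bolted to the bench, the ring's top 108 mm above the bench; nothing but the grip rises above 120 mm.
- supply_grip (a point): Middle of the blue wheel's black crank grip, 50 mm from the axis, 136 mm above the bench. Upright round handle 21 mm thick and 50 mm tall (111 to 161 mm above the bench). It revolves freely on its own pin, so a gripper that holds it from above can go round without turning; the pin is sprung and gives up to 5 mm towards or away from the axis (1 N per mm).
- return_grip (a point): Middle of the black crank grip of the red handwheel (same valve in the same build, 50 mm from its axis and 136 mm above the bench), not to be turned. The two valves' axes stand 300 to 520 mm apart, either one on the left.
- mirror_centre (a point): Mirror in a black 50 mm square mount on a short steel post with a 75 x 50 mm black foot, standing loose, 97 mm tall; the point lies half-way up, 50 mm above the bench, z up. Stands between the two valves, towards the far side. Not to be disturbed.
Things that resemble listed ones, but are neither listed nor needed, are in the scene too. What is shaped like the part that bears mirror_centre but purple or white is not meant.

How it is judged (in metres and radians):
On the way:
1. the blue handwheel is cranked anticlockwise to its open stop (within 10 degrees of it) (value of joint supply_wheel above 15.533 rad), for 0.1 s.
At the end, for the whole second after the job is handed in: The blue handwheel, after reaching its open stop, rests backed off from it by a quarter turn (90 degrees, give or take 25); the red wheel's grip and the mirror are within 15 mm of where they were, the mirror upright (value of joint supply_wheel between 13.701 and 14.573 rad and velocity of joint supply_wheel between -0.1 and 0.1 rad/s and distance of each of return_grip, mirror_centre from where it was at the start of the episode below 0.015 m and angle between mirror_centre's own z axis and vertical below 0.2 rad); the robot touches nothing.
It fails at once if the red return handwheel is turned (its grip moves more than 15 mm) (distance of return_grip from where it was at the start of the episode above 0.015 m).
It fails at once if the mirror is pushed (more than 15 mm) or tipped (distance of mirror_centre from where it was at the start of the episode above 0.015 m or angle between mirror_centre's own z axis and vertical above 0.2 rad).
It also fails if it takes over 56 s, if anything falls off the work surface, if the arm or the gripper's body presses on something with over 40 N, if the wrist force passes 120 N, or if a joint passes its speed limit or range.

## Working session

There is one attempt and no reset: what is moved stays moved. The work goes in short steps, Python scripts to look and compute and a tool call to move; the robot and the scene stay as the last step left them, time stands still between calls to the robot, and variables do not carry over. Pictures are saved under pics/ and viewed, at most 10 in all, crops included, and the job is handed in when it is done.

Besides the shell and the picture viewer there is one more tool, called after "Emit:" in YAML: its name, and indented under it one key for each argument. send_rows: Moves the arm, as the interface text tells. Shifts and turns lie within -1 to 1; 1 stands for 500 mm of shift or 30 degrees of turn. Its arguments: {"type":"object","properties":{"motion":{"type":"array"},"grip_force":{"type":"number"}},"required":["motion"]}

```bash
mkdir -p pics; cat > h.py <<'E'
import numpy as np,cv2
from workcell import env
def K(f):
    fl=f["frame"].shape[0]/2/np.tan(np.radians(f["vertical_fov"]/2)); return fl,f["cx"],f["cy"]
def ray(f,u,v):
    fl,cx,cy=K(f); d=np.array([(u-cx)/fl,(v-cy)/fl,1.])
    R=cv2.Rodrigues(np.array(f["rvec"],float))[0]; t=np.array(f["tvec"],float).ravel()
    return -R.T@t, R.T@d
def onz(f,u,v,z):
    o,d=ray(f,u,v); return o+d*(z-o[2])/d[2]
def tri(rs):
    A=np.zeros((3,3));b=np.zeros(3)
    for o,d in rs:
        d=d/np.linalg.norm(d);P=np.eye(3)-np.outer(d,d);A+=P;b+=P@o
    p=np.linalg.solve(A,b); return p,[np.linalg.norm(np.cross(p-o,d/np.linalg.norm(d))) for o,d in rs]
E
python3 - <<'E'
from h import *
import pickle
F={n:env.grab_frame(n) for n in("scene","side")}
pickle.dump(F,open("f0.pkl","wb"))
for n,f in F.items():
    cv2.imwrite(f"pics/{n}0.png",f["frame"][:,:,::-1]); print(n,ray(f,320,200)[0],f["vertical_fov"],f["cx"],f["cy"],f.keys())
    hsv=cv2.cvtColor(f["frame"],cv2.COLOR_RGB2HSV)
    for c,lo,hi in(("blue",(100,120,40),(130,255,255)),("red",(0,140,60),(8,255,255))):
        m=cv2.inRange(hsv,lo,hi);k,_,s,ce=cv2.connectedComponentsWithStats(m)
        for i in range(1,k):
            if s[i,4]>40: print(c,s[i],ce[i].round(1))
print(env.state())
E
```

```text
scene [1328.07796934  479.16104923  684.40623305] 46.61257432524851 318.58011590225857 203.18033200813016 dict_keys(['frame', 'vertical_fov', 'cx', 'cy', 'rvec', 'tvec'])
blue [    0     0   175   181 24258] [76.  74.6]
blue [253 161  38  23 378] [272.  172.3]
blue [  57  207   82   69 2485] [ 97.9 243.6]
blue [ 25 267  18  18 128] [ 33.2 276.6]
blue [425 385  49  15 399] [442.4 394.2]
red [407 221  48  33 625] [431.9 238.2]
red [257 287  26  17 256] [269.5 295.3]
red [291 295  27  16 258] [303.2 302.2]
side [ 577.33053092 -558.2978073   779.63794193] 44.110140139955675 325.30860819941853 194.24825363489907 dict_keys(['frame', 'vertical_fov', 'cx', 'cy', 'rvec', 'tvec'])
blue [ 436    0  101   27 1960] [479.4  12.3]
blue [411  48  36  30 560] [428.5  62.6]
blue [ 242  271   65   64 1344] [272.  303.8]
blue [500 385  52  15 419] [518.6 394.3]
red [268  97  39  34 406] [287.4 115.8]
{'time_s': 0.1, 'qpos': array([-7.25934578e+01,  1.83479176e+01,  8.96988628e+01, -6.69327624e-04,
        7.20425526e+01, -1.14382720e+00]), 'qvel': array([ 0.03400323, -0.17847957, -0.14690707, -0.03533537, -0.04669364,
        0.02814337]), 'effort': array([ 6.70421668e-04, -4.13333058e+01, -2.32510740e+01,  7.30500603e-02,
        4.21762979e-02, -5.42084069e-05]), 'ee_pos': array([ 182.79829326, -544.64823404,  178.00873905]), 'ee_rot': array([-1.79910672e+02, -1.14701367e-03,  1.85505753e+01]), 'force': array([ 0.70106316, -0.86571661, -0.07633674]), 'torque': array([-0.09583599,  0.01691686, -0.00245229]), 'gripper_force': 0.0, 'gripper_width': 91.24252534687862}
```

View pics/scene0.png

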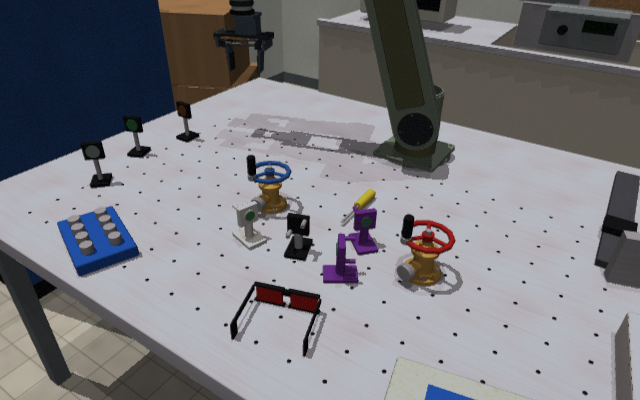

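View pics/side0.png

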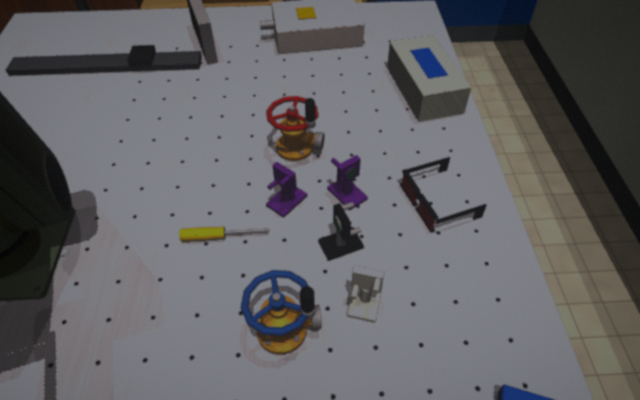

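The scene view shows the blue wheel at (270,172) with its black grip at (251,165). The red wheel is at (430,238) with its grip at (408,228). The black mirror mount is at (298,235), and the white (248,225) and purple (363,230), (341,262) look-alikes are not meant. In the side view the blue wheel is at (278,303) with its grip at (308,298), and the black mirror is at (342,232).

Things that could be taken for the supply wheel: the red wheel (430,238) and the blue block (98,243). I choose the blue handwheel (270,172).

```bash
python3 - <<'E'
from h import *
import pickle
F=pickle.load(open("f0.pkl","rb"))
B={"scene":((240,150,300,190),(243,150,260,182),(400,210,416,246)),"side":((236,265,312,340),(298,282,318,314),(302,95,320,125))}
rs={"ring":[],"grip":[],"rgrip":[]}
for n,f in F.items():
    hsv=cv2.cvtColor(f["frame"],cv2.COLOR_RGB2HSV)
    x0,y0,x1,y1=B[n][0]
    m=np.zeros((400,640),np.uint8);m[y0:y1,x0:x1]=cv2.inRange(hsv,(100,120,40),(130,255,255))[y0:y1,x0:x1]
    c=max(cv2.findContours(m,cv2.RETR_EXTERNAL,cv2.CHAIN_APPROX_NONE)[0],key=len)
    # ring outer edge lies ~z=104: cast onto plane and fit circle
    pts=np.array([onz(f,u,v,104)[:2] for u,v in cv2.convexHull(c)[:,0,:]])
    A=np.c_[2*pts,np.ones(len(pts))];s=np.linalg.lstsq(A,(pts**2).sum(1),rcond=None)[0]
    print(n,"circle",s[:2],"r",np.sqrt(s[2]+s[:2]@s[:2]))
    e=cv2.fitEllipse(cv2.convexHull(c));print("ell",e);rs["ring"].append(ray(f,*e[0]))
    for k,b in(("grip",B[n][1]),("rgrip",B[n][2])):
        x0,y0,x1,y1=b;m=np.zeros((400,640),np.uint8);m[y0:y1,x0:x1]=(f["frame"].max(2)<60)[y0:y1,x0:x1]*255
        kk,_,st,ce=cv2.connectedComponentsWithStats(m);i=1+st[1:,4].argmax();print(k,st[i],ce[i])
        rs[k].append(ray(f,*(st[i,:2]+st[i,2:4]/2-.5)))
for k in rs: print(k,*tri(rs[k]))
f=F["side"];f2=F["scene"]
print("mirror foot",onz(f,342,245,5),onz(f2,298,248,5))
a=cv2.resize(F["scene"]["frame"][140:270,230:330],(400,520),interpolation=2);b=cv2.resize(f["frame"][250:360,230:330],(400,440),interpolation=2)
b=cv2.copyMakeBorder(b,0,80,0,0,0);cv2.imwrite("pics/crop.png",np.hstack([a,b])[:,:,::-1])
E
```

```text
scene circle [ 527.09523814 -184.30912206] r 55.93757713839879
ell ((269.1448974609375, 171.88063049316406), (22.105915069580078, 41.78355026245117), 87.02484893798828)
grip [247 155  10  22 161] [251.10559006 165.32919255]
rgrip [402 215  12  24 228] [407.51315789 226.3377193 ]
side circle [ 520.81464888 -187.43703679] r 53.73591865608013
ell ((276.3779602050781, 302.46929931640625), (63.53192901611328, 70.4856185913086), 71.75887298583984)
grip [298 286  17  28 340] [306.49411765 299.85      ]
rgrip [305  99  11  24 207] [309.69565217 110.56521739]
ring [ 520.50070826 -187.52180982   98.90291699] [np.float64(0.4671414597343269), np.float64(0.46714145973421545)]
grip [ 566.81429988 -204.02730812  133.03530474] [np.float64(0.8503865850475127), np.float64(0.8503865850476843)]
rgrip [586.57050373 221.22931194 134.19915581] [np.float64(0.04971257856683611), np.float64(0.049712578566680425)]
mirror foot [635.67606234 -21.43358522   5.        ] [637.39412481 -15.23739444   5.        ]
```

View pics/crop.png

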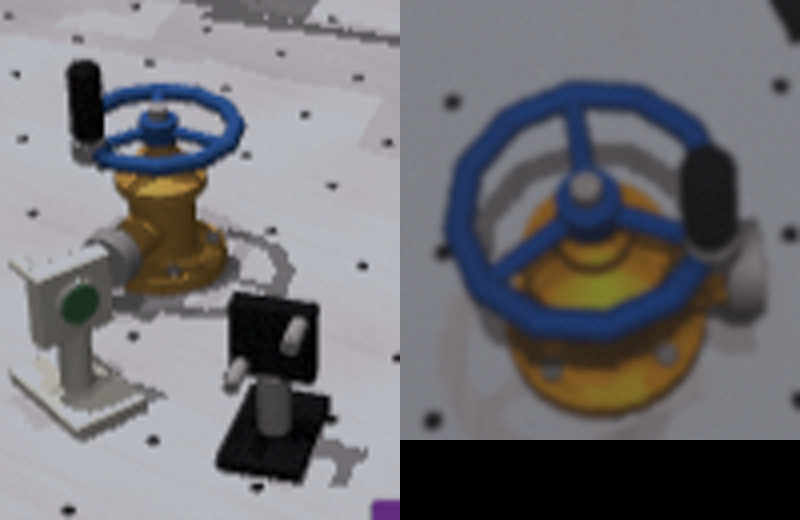

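The crop confirms the choice: it shows the blue ring with the upright black grip, and the black mirror mount well away from it. The axis is near (521,-187), and the grip is at (567,-204) with its measured middle at about 133 mm. Next I align the tool with the world axes and move above the grip.

Emit:
send_rows:
  motion:
    - {"rz": 0.309, "tz": -0.02, "gripper": -1}
    - {"rz": 0.309, "tz": -0.02, "gripper": -1}
    - {"tx": 0.077, "ty": -0.068, "gripper": -1}
    - {"tx": 0.077, "ty": -0.068, "gripper": -1}
    - {"tx": 0.077, "ty": -0.068, "gripper": -1}
    - {"tx": 0.077, "ty": -0.068, "gripper": -1}
    - {"tx": 0.077, "ty": -0.068, "gripper": -1}
    - {"tx": 0.077, "ty": -0.068, "gripper": -1}
    - {"tx": 0.077, "ty": -0.068, "gripper": -1}
    - {"tx": 0.077, "ty": -0.068, "gripper": -1}
    - {"tx": 0.077, "ty": -0.068, "gripper": -1}
    - {"tx": 0.077, "ty": -0.068, "gripper": -1}

```text
invalid input at $.motion[0]: expected keys tx, ty, tz, rx, ry, rz, gripper
```

```bash
python3 - <<'E'
from h import *
import pickle
s=env.state();f=env.grab_frame("wrist");print(s["ee_pos"],s["ee_rot"],s["time_s"],f["T_tool_cam"])
pickle.dump((s,f),open("w1.pkl","wb"));cv2.imwrite("pics/w1.png",f["frame"][:,:,::-1])
F=pickle.load(open("f0.pkl","rb"))
print("cap",tri([ray(F["scene"],269.2,168),ray(F["side"],276.5,296.7)]))
E
```

```text
[ 182.79829326 -544.64823404  178.00873905] [-1.79910672e+02 -1.14701367e-03  1.85505753e+01] 0.1 [[-1.12583702e-03 -9.71707802e-01 -2.36183573e-01  6.64129516e+01]
 [ 9.99998877e-01 -1.32765411e-03  6.95459493e-04  3.65364977e-01]
 [-9.89353507e-04 -2.36182525e-01  9.71708205e-01 -2.06779157e+02]
 [ 0.00000000e+00  0.00000000e+00  0.00000000e+00  1.00000000e+00]]
cap (array([ 521.95009258, -185.14165916,  111.82751347]), [np.float64(0.8298892328356334), np.float64(0.8298892328356687)])
```

View pics/w1.png

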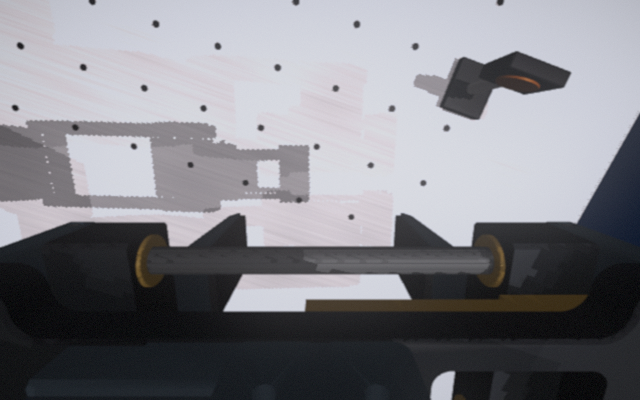

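The move was refused because every key is required. This wrist view is still from the start pose: bare bench, with a decoy post at (480,85) on the side away from my path.

Emit:
send_rows:
  motion:
    - {"tx": 0, "ty": 0, "tz": -0.02, "rx": 0, "ry": 0, "rz": 0.309, "gripper": -1}
    - {"tx": 0, "ty": 0, "tz": -0.02, "rx": 0, "ry": 0, "rz": 0.309, "gripper": -1}
    - {"tx": 0.077, "ty": -0.068, "tz": 0, "rx": 0, "ry": 0, "rz": 0, "gripper": -1}
    - {"tx": 0.077, "ty": -0.068, "tz": 0, "rx": 0, "ry": 0, "rz": 0, "gripper": -1}
    - {"tx": 0.077, "ty": -0.068, "tz": 0, "rx": 0, "ry": 0, "rz": 0, "gripper": -1}
    - {"tx": 0.077, "ty": -0.068, "tz": 0, "rx": 0, "ry": 0, "rz": 0, "gripper": -1}
    - {"tx": 0.077, "ty": -0.068, "tz": 0, "rx": 0, "ry": 0, "rz": 0, "gripper": -1}
    - {"tx": 0.077, "ty": -0.068, "tz": 0, "rx": 0, "ry": 0, "rz": 0, "gripper": -1}
    - {"tx": 0.077, "ty": -0.068, "tz": 0, "rx": 0, "ry": 0, "rz": 0, "gripper": -1}
    - {"tx": 0.077, "ty": -0.068, "tz": 0, "rx": 0, "ry": 0, "rz": 0, "gripper": -1}
    - {"tx": 0.077, "ty": -0.068, "tz": 0, "rx": 0, "ry": 0, "rz": 0, "gripper": -1}
    - {"tx": 0.077, "ty": -0.068, "tz": 0, "rx": 0, "ry": 0, "rz": 0, "gripper": -1}
  grip_force: 20

```text
time_s: 1.65
ee_pos: [568.9, -203.7, 198.5]
ee_rot: [180.0, 0.0, 0.0]
force: [0.4, -0.2, -0.4]
gripper_width: 90.8
gripper_force: 0.0
```

```bash
python3 - <<'E'
from h import *
import pickle
s=env.state();f=env.grab_frame("wrist");print(s["ee_pos"],s["ee_rot"],s["time_s"])
pickle.dump((s,f),open("w2.pkl","wb"));cv2.imwrite("pics/w2.png",f["frame"][:,:,::-1])
E
```

```text
[ 568.85933682 -203.74621425  198.4560124 ] [1.79996459e+02 2.60440510e-02 1.73778429e-02] 1.65
```

View pics/w2.png

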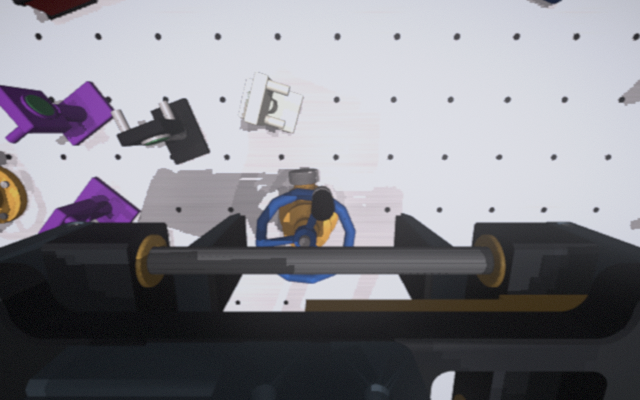

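The wrist view shows the grip at (322,205), centred between the fingers, with the blue ring around (306,235) and the black mirror at (180,130), clear of the tool. I lower to TCP 125 mm and close gently.

```bash
python3 - <<'E'
from h import *
import pickle
from scipy.spatial.transform import Rotation as R
s,f=pickle.load(open("w2.pkl","rb"))
T=np.eye(4);T[:3,:3]=R.from_euler("xyz",s["ee_rot"],degrees=True).as_matrix();T[:3,3]=s["ee_pos"];W=np.linalg.inv(T@f["T_tool_cam"])
fl,cx,cy=K(f);Km=np.array([[fl,0,cx],[0,fl,cy],[0,0,1]])
m=(f["frame"].max(2)<60).astype(np.uint8)[170:225,305:340];k,_,st,ce=cv2.connectedComponentsWithStats(m);print(st,ce+[305,170])
print(cv2.projectPoints(np.array([[567,-204,161.],[567,-204,136],[567,-204,111],[521,-187,115]]),W[:3,:3],W[:3,3],Km,None)[0].reshape(-1,2))
E
```

```text
[[   0    0   35   55 1419]
 [   7   21   21   29  506]] [[322.08668076 194.05285412]
 [321.756917   205.26482213]]
[[319.86972198 211.5439147 ]
 [319.85776975 204.46096431]
 [319.84773999 198.51728063]
 [303.86452336 241.62961493]]
```

Emit:
send_rows:
  motion:
    - {"tx": -0.002, "ty": 0, "tz": 0.037, "rx": 0, "ry": 0, "rz": 0, "gripper": -1}
    - {"tx": -0.002, "ty": 0, "tz": 0.037, "rx": 0, "ry": 0, "rz": 0, "gripper": -1}
    - {"tx": 0, "ty": 0, "tz": 0.037, "rx": 0, "ry": 0, "rz": 0, "gripper": -1}
    - {"tx": 0, "ty": 0, "tz": 0.036, "rx": 0, "ry": 0, "rz": 0, "gripper": -1}
    - {"tx": 0, "ty": 0, "tz": 0, "rx": 0, "ry": 0, "rz": 0, "gripper": 1}
    - {"tx": 0, "ty": 0, "tz": 0, "rx": 0, "ry": 0, "rz": 0, "gripper": 1}
    - {"tx": 0, "ty": 0, "tz": 0, "rx": 0, "ry": 0, "rz": 0, "gripper": 1}
    - {"tx": 0, "ty": 0, "tz": 0, "rx": 0, "ry": 0, "rz": 0, "gripper": 1}
    - {"tx": 0, "ty": 0, "tz": 0, "rx": 0, "ry": 0, "rz": 0, "gripper": 1}
    - {"tx": 0, "ty": 0, "tz": 0, "rx": 0, "ry": 0, "rz": 0, "gripper": 1}
  grip_force: 20

```text
time_s: 2.95
ee_pos: [565.9, -205.1, 125.4]
ee_rot: [180.0, -0.0, 0.0]
force: [-0.2, 0.4, -0.5]
gripper_width: 34.1
gripper_force: 0.0
```

Emit:
send_rows:
  motion:
    - {"tx": 0, "ty": 0, "tz": 0, "rx": 0, "ry": 0, "rz": 0, "gripper": 1}
    - {"tx": 0, "ty": 0, "tz": 0, "rx": 0, "ry": 0, "rz": 0, "gripper": 1}
    - {"tx": 0, "ty": 0, "tz": 0, "rx": 0, "ry": 0, "rz": 0, "gripper": 1}
    - {"tx": 0, "ty": 0, "tz": 0, "rx": 0, "ry": 0, "rz": 0, "gripper": 1}

```text
time_s: 3.45
ee_pos: [566.4, -205.1, 126.0]
ee_rot: [180.0, -0.1, 0.0]
force: [-0.1, 1.6, 4.4]
gripper_width: 0.6
gripper_force: 2.4
```

```bash
cat > rows.py <<'E'
import sys,json,numpy as np
from workcell import env
# args: cx cy r step_deg n ; go round from the present angle, first row mends the radius
cx,cy,r,st,n=map(float,sys.argv[1:6])
s=env.state();p=s["ee_pos"][:2]-[cx,cy];a=np.arctan2(p[1],p[0])
print("ang",np.degrees(a).round(1),"rad",np.hypot(*p).round(1),s["force"].round(1),s["gripper_width"].round(1),s["time_s"])
th=a+np.radians(st)*np.arange(1,n+1);w=np.c_[np.cos(th),np.sin(th)]*r;d=np.diff(np.vstack([p,w]),axis=0)/500
for x,y in d: print(round(x,3),round(-y,3))
E
python3 rows.py 521 -187 50 15 12
```

```text
Traceback (most recent call last):
  File "rows.py", line 6, in <module>
    print("ang",np.degrees(a).round(1),"rad",np.hypot(*p).round(1),s["force"].round(1),s["gripper_width"].round(1),s["time_s"])
                                                                                       ^^^^^^^^^^^^^^^^^^^^^^^^
AttributeError: 'float' object has no attribute 'round'
```

The opening is 0.6 mm, so the fingers missed the grip. I take a look.

```bash
sed -i 's/s\["gripper_width"\].round(1)/round(s["gripper_width"],1)/' rows.py; python3 - <<'E'
from h import *
import pickle
F={n:env.grab_frame(n) for n in("scene","side","wrist")};pickle.dump(F,open("f3.pkl","wb"));print(env.state()["force"],env.state()["ee_pos"],env.state()["gripper_width"])
a=cv2.resize(F["scene"]["frame"][100:220,210:330],(400,400),interpolation=2);b=cv2.resize(F["side"]["frame"][220:340,220:340],(400,400),interpolation=2)
cv2.imwrite("pics/c3.png",np.hstack([a,b])[:,:,::-1])
E
```

```text
[-0.54903234  0.63155114  5.93478851] [ 566.39195922 -205.16000875  125.96850122] 0.34437195376481744
```

View pics/c3.png

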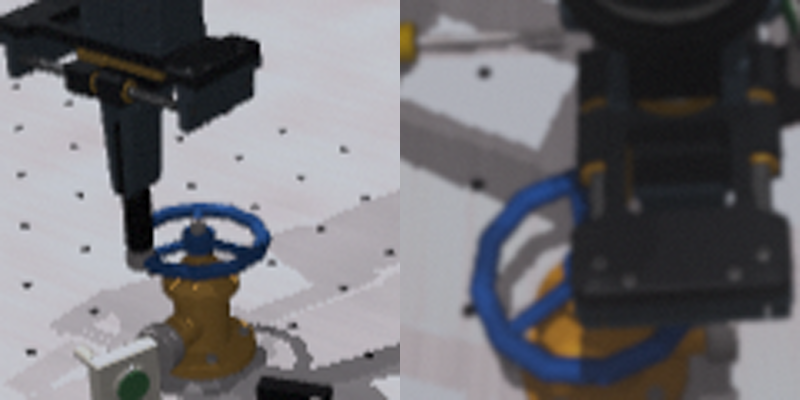

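The scene crop shows the closed fingers resting just on top of the black grip, with the tip at about pixel (251,157). The real fingertips therefore seem higher than the stated TCP, so I measure them.

```bash
python3 - <<'E'
from h import *
import pickle
F=pickle.load(open("f3.pkl","rb"))
f=F["scene"]
for v in (155,157,160,177):
    o,d=ray(f,251,v);t=((np.array([566,-205])-o[:2])@d[:2])/(d[:2]@d[:2]);print(v,o+d*t)
a=cv2.resize(f["frame"][100:200,215:300],(765,900)[::1],interpolation=0)[:, :]
# colour profile down the finger / grip centre
for v in range(125,182,2): print(v,f["frame"][v,246:260].max(1).tolist())
cv2.imwrite("pics/w3.png",np.vstack([F["wrist"]["frame"]])[:,:,::-1])
E
```

```text
155 [ 566.05212844 -205.05805628  161.00929703]
157 [ 566.27296313 -205.30380622  155.55909294]
160 [ 566.60666935 -205.67455794  147.3308409 ]
177 [ 568.55510672 -207.82489328   99.46958326]
125 [17, 68, 80, 58, 50, 21, 16, 13, 12, 9, 12, 18, 16, 20]
127 [39, 64, 47, 81, 53, 49, 41, 39, 31, 24, 26, 27, 32, 35]
129 [32, 57, 47, 36, 31, 36, 48, 54, 62, 54, 54, 55, 57, 46]
131 [15, 22, 24, 32, 39, 41, 33, 32, 37, 31, 35, 35, 45, 49]
133 [38, 39, 38, 38, 38, 37, 32, 35, 28, 31, 32, 34, 90, 197]
135 [38, 37, 39, 35, 33, 33, 35, 34, 32, 36, 32, 36, 115, 196]
137 [38, 37, 38, 39, 32, 36, 31, 33, 33, 34, 32, 32, 115, 200]
139 [37, 39, 37, 38, 35, 33, 33, 32, 33, 32, 32, 33, 114, 197]
141 [31, 41, 41, 37, 33, 32, 35, 33, 31, 32, 32, 31, 113, 194]
143 [29, 36, 38, 38, 28, 32, 30, 32, 33, 33, 33, 34, 111, 195]
145 [26, 35, 36, 39, 33, 34, 33, 33, 30, 31, 28, 31, 110, 197]
147 [20, 37, 39, 36, 34, 35, 33, 33, 31, 34, 34, 34, 112, 197]
149 [17, 37, 37, 36, 33, 32, 34, 32, 35, 34, 32, 35, 110, 197]
151 [13, 39, 36, 36, 33, 32, 33, 34, 31, 32, 31, 33, 128, 198]
153 [11, 34, 39, 39, 32, 35, 32, 34,
[... 221 characters left out ...]

161 [154, 47, 12, 11, 11, 7, 6, 7, 10, 98, 194, 198, 192, 187]
163 [198, 61, 7, 10, 10, 11, 11, 10, 10, 89, 134, 152, 125, 115]
165 [200, 61, 7, 10, 13, 10, 10, 11, 5, 33, 70, 89, 81, 67]
167 [200, 81, 14, 8, 8, 10, 8, 7, 9, 21, 55, 81, 122, 149]
169 [202, 94, 20, 11, 11, 13, 5, 5, 10, 8, 193, 200, 199, 199]
171 [203, 117, 32, 10, 10, 8, 5, 13, 11, 9, 199, 205, 205, 206]
173 [204, 153, 49, 12, 10, 5, 11, 3, 12, 23, 186, 187, 183, 148]
175 [208, 169, 73, 42, 27, 29, 26, 38, 49, 63, 55, 93, 86, 79]
177 [204, 167, 78, 67, 70, 74, 71, 68, 66, 60, 59, 53, 114, 136]
179 [205, 204, 108, 71, 71, 72, 72, 63, 60, 64, 67, 65, 62, 65]
181 [206, 205, 205, 185, 150, 148, 135, 144, 84, 53, 52, 60, 65, 69]
```

View pics/w3.png

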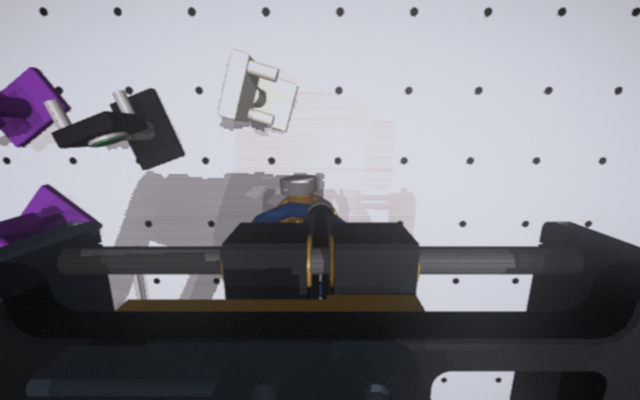

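The ray puts the visible fingertip at z≈155–160 mm while the state reads 126 mm, so the tips really sit about 33 mm above the reported TCP. The 6 N upward force, from resting on the grip top, agrees with that. I lift a little, open, and lower step by step with force checks.

Emit:
send_rows:
  motion:
    - {"tx": 0, "ty": 0, "tz": -0.02, "rx": 0, "ry": 0, "rz": 0, "gripper": -1}
    - {"tx": 0, "ty": 0, "tz": 0, "rx": 0, "ry": 0, "rz": 0, "gripper": -1}
    - {"tx": 0, "ty": 0, "tz": 0, "rx": 0, "ry": 0, "rz": 0, "gripper": -1}
    - {"tx": 0, "ty": 0, "tz": 0, "rx": 0, "ry": 0, "rz": 0, "gripper": -1}
    - {"tx": 0, "ty": 0, "tz": 0, "rx": 0, "ry": 0, "rz": 0, "gripper": -1}
    - {"tx": 0, "ty": 0, "tz": 0, "rx": 0, "ry": 0, "rz": 0, "gripper": -1}
    - {"tx": 0, "ty": 0, "tz": 0, "rx": 0, "ry": 0, "rz": 0, "gripper": -1}
    - {"tx": 0, "ty": 0, "tz": 0.02, "rx": 0, "ry": 0, "rz": 0, "gripper": -1}

```text
time_s: 4.6
ee_pos: [566.5, -205.3, 125.6]
ee_rot: [180.0, -0.1, 0.0]
force: [0.6, -0.4, -0.2]
gripper_width: 77.5
gripper_force: 0.0
```

Emit:
send_rows:
  motion:
    - {"tx": 0, "ty": 0, "tz": 0.01, "rx": 0, "ry": 0, "rz": 0, "gripper": -1}
    - {"tx": 0, "ty": 0, "tz": 0.01, "rx": 0, "ry": 0, "rz": 0, "gripper": -1}
    - {"tx": 0, "ty": 0, "tz": 0.01, "rx": 0, "ry": 0, "rz": 0, "gripper": -1}

```text
time_s: 4.97
ee_pos: [565.9, -205.0, 109.8]
ee_rot: [180.0, 0.0, 0.0]
force: [-0.4, -0.6, 0.6]
gripper_width: 91.2
gripper_force: 0.0
```

```bash
python3 - <<'E'
from h import *
import pickle
F={n:env.grab_frame(n) for n in("scene","side","wrist")};pickle.dump(F,open("f4.pkl","wb"));print(env.state()["force"],env.state()["ee_pos"],env.state()["gripper_width"])
a=cv2.resize(F["scene"]["frame"][100:220,210:330],(400,400),interpolation=2);b=cv2.resize(F["side"]["frame"][220:340,220:340],(400,400),interpolation=2)
cv2.imwrite("pics/c4.png",np.hstack([a,b])[:,:,::-1])
E
```

```text
[0.35214884 0.37717792 0.02195952] [ 565.72168215 -205.01024637  109.93591687] 91.07722657804989
```

View pics/c4.png

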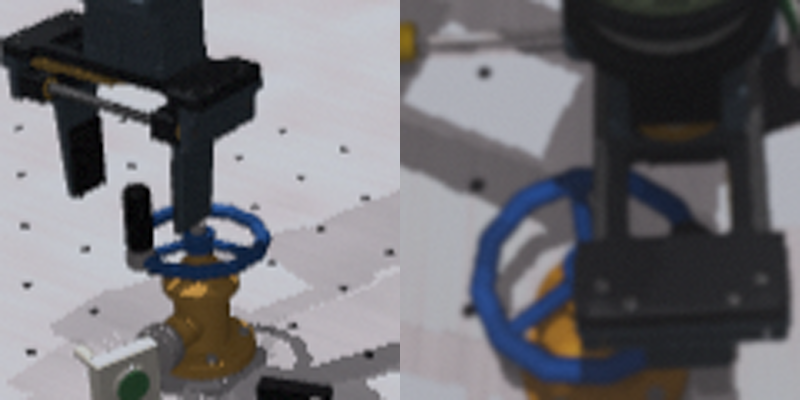

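The tips straddle the grip, at about a third of its height below its top (true tip z≈143 mm at reading 110). The side view shows x aligned at column 306. I lower 15 mm more, then close.

Emit:
send_rows:
  motion:
    - {"tx": 0, "ty": 0, "tz": 0.01, "rx": 0, "ry": 0, "rz": 0, "gripper": -1}
    - {"tx": 0, "ty": 0, "tz": 0.01, "rx": 0, "ry": 0, "rz": 0, "gripper": -1}
    - {"tx": 0, "ty": 0, "tz": 0.01, "rx": 0, "ry": 0, "rz": 0, "gripper": -1}
    - {"tx": 0, "ty": 0, "tz": 0, "rx": 0, "ry": 0, "rz": 0, "gripper": 1}
    - {"tx": 0, "ty": 0, "tz": 0, "rx": 0, "ry": 0, "rz": 0, "gripper": 1}
    - {"tx": 0, "ty": 0, "tz": 0, "rx": 0, "ry": 0, "rz": 0, "gripper": 1}
    - {"tx": 0, "ty": 0, "tz": 0, "rx": 0, "ry": 0, "rz": 0, "gripper": 1}
    - {"tx": 0, "ty": 0, "tz": 0, "rx": 0, "ry": 0, "rz": 0, "gripper": 1}
    - {"tx": 0, "ty": 0, "tz": 0, "rx": 0, "ry": 0, "rz": 0, "gripper": 1}
    - {"tx": 0, "ty": 0, "tz": 0, "rx": 0, "ry": 0, "rz": 0, "gripper": 1}
    - {"tx": 0, "ty": 0, "tz": 0, "rx": 0, "ry": 0, "rz": 0, "gripper": 1}
    - {"tx": 0, "ty": 0, "tz": 0, "rx": 0, "ry": 0, "rz": 0, "gripper": 1}
  grip_force: 20

```text
time_s: 6.62
ee_pos: [565.9, -205.3, 95.3]
ee_rot: [180.0, -0.0, 0.0]
force: [-0.3, -0.4, 0.1]
gripper_width: 20.4
gripper_force: 20.0
```

```bash
python3 rows.py 521 -187 50 15 12
```

```text
ang -22.1 rad 48.5 [-0.3 -0.4  0.1] 20.4 6.625
0.009 -0.024
-0.0 -0.026
-0.007 -0.025
-0.013 -0.023
-0.019 -0.018
-0.023 -0.013
-0.025 -0.007
-0.026 0.0
-0.025 0.007
-0.023 0.013
-0.018 0.019
-0.013 0.023
```

Gripped, with an opening of 20.4 mm. I crank the first 90°.

Emit:
send_rows:
  motion:
    - {"tx": 0.008, "ty": -0.024, "tz": 0, "rx": 0, "ry": 0, "rz": 0, "gripper": 1}
    - {"tx": 0, "ty": -0.026, "tz": 0, "rx": 0, "ry": 0, "rz": 0, "gripper": 1}
    - {"tx": -0.007, "ty": -0.025, "tz": 0, "rx": 0, "ry": 0, "rz": 0, "gripper": 1}
    - {"tx": -0.013, "ty": -0.023, "tz": 0, "rx": 0, "ry": 0, "rz": 0, "gripper": 1}
    - {"tx": -0.019, "ty": -0.018, "tz": 0, "rx": 0, "ry": 0, "rz": 0, "gripper": 1}
    - {"tx": -0.023, "ty": -0.013, "tz": 0, "rx": 0, "ry": 0, "rz": 0, "gripper": 1}

```text
time_s: 7.38
ee_pos: [538.7, -139.7, 95.3]
ee_rot: [-180.0, -0.1, 0.0]
force: [1.8, -1.9, -2.4]
gripper_width: 20.6
gripper_force: 20.0
```

```bash
python3 rows.py 521 -187 50 15 12
```

```text
ang 69.5 rad 50.5 [ 1.8 -1.9 -2.4] 20.6 7.375
-0.026 -0.005
-0.026 0.001
-0.025 0.008
-0.022 0.014
-0.018 0.019
-0.012 0.023
-0.006 0.025
0.001 0.026
0.008 0.025
0.014 0.022
0.019 0.018
0.023 0.012
```

Emit:
send_rows:
  motion:
    - {"tx": -0.026, "ty": -0.005, "tz": 0, "rx": 0, "ry": 0, "rz": 0, "gripper": 1}
    - {"tx": -0.026, "ty": 0.001, "tz": 0, "rx": 0, "ry": 0, "rz": 0, "gripper": 1}
    - {"tx": -0.025, "ty": 0.008, "tz": 0, "rx": 0, "ry": 0, "rz": 0, "gripper": 1}
    - {"tx": -0.022, "ty": 0.014, "tz": 0, "rx": 0, "ry": 0, "rz": 0, "gripper": 1}
    - {"tx": -0.018, "ty": 0.019, "tz": 0, "rx": 0, "ry": 0, "rz": 0, "gripper": 1}
    - {"tx": -0.012, "ty": 0.023, "tz": 0, "rx": 0, "ry": 0, "rz": 0, "gripper": 1}
    - {"tx": -0.006, "ty": 0.025, "tz": 0, "rx": 0, "ry": 0, "rz": 0, "gripper": 1}
    - {"tx": 0.001, "ty": 0.026, "tz": 0, "rx": 0, "ry": 0, "rz": 0, "gripper": 1}
    - {"tx": 0.008, "ty": 0.025, "tz": 0, "rx": 0, "ry": 0, "rz": 0, "gripper": 1}
    - {"tx": 0.014, "ty": 0.022, "tz": 0, "rx": 0, "ry": 0, "rz": 0, "gripper": 1}
    - {"tx": 0.019, "ty": 0.018, "tz": 0, "rx": 0, "ry": 0, "rz": 0, "gripper": 1}
    - {"tx": 0.023, "ty": 0.012, "tz": 0, "rx": 0, "ry": 0, "rz": 0, "gripper": 1}

```text
time_s: 8.88
ee_pos: [504.5, -235.4, 95.2]
ee_rot: [180.0, 0.0, 0.0]
force: [-2.6, 1.8, 3.5]
gripper_width: 20.6
gripper_force: 20.0
```

```bash
python3 rows.py 521 -187 50 15 12
```

```text
ang -108.8 rad 51.2 [-2.6  1.8  3.5] 20.6 8.875
0.026 0.003
0.026 -0.002
0.025 -0.008
0.022 -0.014
0.017 -0.02
0.012 -0.023
0.005 -0.026
-0.002 -0.026
-0.008 -0.025
-0.014 -0.022
-0.02 -0.017
-0.023 -0.012
```

That makes 273° in total. I go 150° more, to 421°, which is still short of the earliest possible stop at 432°.

Emit:
send_rows:
  motion:
    - {"tx": 0.026, "ty": 0.003, "tz": 0, "rx": 0, "ry": 0, "rz": 0, "gripper": 1}
    - {"tx": 0.026, "ty": -0.002, "tz": 0, "rx": 0, "ry": 0, "rz": 0, "gripper": 1}
    - {"tx": 0.025, "ty": -0.008, "tz": 0, "rx": 0, "ry": 0, "rz": 0, "gripper": 1}
    - {"tx": 0.022, "ty": -0.014, "tz": 0, "rx": 0, "ry": 0, "rz": 0, "gripper": 1}
    - {"tx": 0.017, "ty": -0.02, "tz": 0, "rx": 0, "ry": 0, "rz": 0, "gripper": 1}
    - {"tx": 0.012, "ty": -0.023, "tz": 0, "rx": 0, "ry": 0, "rz": 0, "gripper": 1}
    - {"tx": 0.005, "ty": -0.026, "tz": 0, "rx": 0, "ry": 0, "rz": 0, "gripper": 1}
    - {"tx": -0.002, "ty": -0.026, "tz": 0, "rx": 0, "ry": 0, "rz": 0, "gripper": 1}
    - {"tx": -0.008, "ty": -0.025, "tz": 0, "rx": 0, "ry": 0, "rz": 0, "gripper": 1}
    - {"tx": -0.014, "ty": -0.022, "tz": 0, "rx": 0, "ry": 0, "rz": 0, "gripper": 1}

```text
time_s: 10.12
ee_pos: [558.3, -152.3, 95.3]
ee_rot: [180.0, -0.1, 0.0]
force: [0.1, -3.2, 0.2]
gripper_width: 20.7
gripper_force: 20.0
```

```bash
python3 rows.py 521 -187 50 10 24
```

```text
ang 42.9 rad 51.0 [ 0.1 -3.2  0.2] 20.7 10.125
-0.014 -0.01
-0.015 -0.009
-0.016 -0.007
-0.017 -0.004
-0.017 -0.001
-0.017 0.002
-0.017 0.005
-0.015 0.008
-0.014 0.011
-0.012 0.013
-0.009 0.015
-0.007 0.016
-0.004 0.017
-0.001 0.017
0.002 0.017
0.005 0.017
0.008 0.015
0.011 0.014
0.013 0.012
0.015 0.009
0.016 0.007
0.017 0.004
0.017 0.001
0.017 -0.002
```

At 425°, near the window in which the stop can come. From here I take small steps with a force check each.

Emit:
send_rows:
  motion:
    - {"tx": -0.013, "ty": -0.011, "tz": 0, "rx": 0, "ry": 0, "rz": 0, "gripper": 1}
    - {"tx": -0.015, "ty": -0.009, "tz": 0, "rx": 0, "ry": 0, "rz": 0, "gripper": 1}

```text
time_s: 10.38
ee_pos: [544.3, -142.5, 95.3]
ee_rot: [-180.0, -0.1, -0.0]
force: [2.6, -2.3, -1.4]
gripper_width: 20.5
gripper_force: 20.0
```

Emit:
send_rows:
  motion:
    - {"tx": -0.016, "ty": -0.006, "tz": 0, "rx": 0, "ry": 0, "rz": 0, "gripper": 1}
    - {"tx": -0.017, "ty": -0.003, "tz": 0, "rx": 0, "ry": 0, "rz": 0, "gripper": 1}

```text
time_s: 10.62
ee_pos: [527.8, -138.0, 95.3]
ee_rot: [-180.0, -0.1, -0.0]
force: [3.0, -1.1, -0.5]
gripper_width: 20.5
gripper_force: 20.0
```

Emit:
send_rows:
  motion:
    - {"tx": -0.017, "ty": 0, "tz": 0, "rx": 0, "ry": 0, "rz": 0, "gripper": 1}
    - {"tx": -0.017, "ty": 0.003, "tz": 0, "rx": 0, "ry": 0, "rz": 0, "gripper": 1}

```text
time_s: 10.88
ee_pos: [510.3, -139.5, 95.3]
ee_rot: [-179.9, -0.0, -0.0]
force: [3.1, 2.1, -0.8]
gripper_width: 20.4
gripper_force: 20.0
```

Emit:
send_rows:
  motion:
    - {"tx": -0.017, "ty": 0.003, "tz": 0, "rx": 0, "ry": 0, "rz": 0, "gripper": 1}
    - {"tx": -0.016, "ty": 0.007, "tz": 0, "rx": 0, "ry": 0, "rz": 0, "gripper": 1}

```text
time_s: 11.12
ee_pos: [493.6, -145.0, 95.3]
ee_rot: [-180.0, 0.0, 0.0]
force: [2.0, 1.8, -0.5]
gripper_width: 20.6
gripper_force: 20.0
```

Emit:
send_rows:
  motion:
    - {"tx": -0.014, "ty": 0.01, "tz": 0, "rx": 0, "ry": 0, "rz": 0, "gripper": 1}
    - {"tx": -0.012, "ty": 0.013, "tz": 0, "rx": 0, "ry": 0, "rz": 0, "gripper": 1}

```text
time_s: 11.38
ee_pos: [480.5, -156.8, 95.3]
ee_rot: [-180.0, 0.0, 0.0]
force: [2.5, 3.4, 1.0]
gripper_width: 20.4
gripper_force: 20.0
```

Emit:
send_rows:
  motion:
    - {"tx": -0.009, "ty": 0.015, "tz": 0, "rx": 0, "ry": 0, "rz": 0, "gripper": 1}
    - {"tx": -0.003, "ty": 0.008, "tz": 0, "rx": 0, "ry": 0, "rz": 0, "gripper": 1}

```text
time_s: 11.62
ee_pos: [474.5, -168.6, 95.2]
ee_rot: [-180.0, 0.1, -0.0]
force: [-0.6, 2.3, 1.1]
gripper_width: 20.2
gripper_force: 20.0
```

Emit:
send_rows:
  motion:
    - {"tx": -0.005, "ty": 0.017, "tz": 0, "rx": 0, "ry": 0, "rz": 0, "gripper": 1}
    - {"tx": -0.001, "ty": 0.009, "tz": 0, "rx": 0, "ry": 0, "rz": 0, "gripper": 1}

```text
time_s: 11.88
ee_pos: [471.7, -181.6, 95.2]
ee_rot: [180.0, 0.1, -0.0]
force: [-1.2, 2.9, 3.1]
gripper_width: 20.4
gripper_force: 20.0
```

Emit:
send_rows:
  motion:
    - {"tx": 0, "ty": 0.017, "tz": 0, "rx": 0, "ry": 0, "rz": 0, "gripper": 1}
    - {"tx": 0.001, "ty": 0.009, "tz": 0, "rx": 0, "ry": 0, "rz": 0, "gripper": 1}

```text
time_s: 12.12
ee_pos: [471.6, -191.5, 95.1]
ee_rot: [-179.6, 0.2, -0.1]
force: [-3.3, 17.1, 8.8]
gripper_width: 20.6
gripper_force: 20.1
```

The force jumped to 17 N and the tool lags its command, which looks like the stop. I confirm with a small extra push and hold.

Emit:
send_rows:
  motion:
    - {"tx": 0.001, "ty": 0.006, "tz": 0, "rx": 0, "ry": 0, "rz": 0, "gripper": 1}
    - {"tx": 0, "ty": 0, "tz": 0, "rx": 0, "ry": 0, "rz": 0, "gripper": 1}
    - {"tx": 0, "ty": 0, "tz": 0, "rx": 0, "ry": 0, "rz": 0, "gripper": 1}

```text
time_s: 12.5
ee_pos: [471.5, -191.5, 95.1]
ee_rot: [-179.4, 0.2, -0.1]
force: [-3.1, 18.3, 9.4]
gripper_width: 20.7
gripper_force: 20.1
```

Emit:
send_rows:
  motion:
    - {"tx": 0.001, "ty": 0.012, "tz": 0, "rx": 0, "ry": 0, "rz": 0, "gripper": 1}
    - {"tx": 0, "ty": 0.006, "tz": 0, "rx": 0, "ry": 0, "rz": 0, "gripper": 1}

```text
time_s: 12.75
ee_pos: [471.6, -193.5, 95.0]
ee_rot: [-178.5, 0.3, -0.4]
force: [0.0, 40.2, 14.1]
gripper_width: 21.5
gripper_force: 20.2
```

```bash
python3 rows.py 521 -187 50 -10 10; python3 - <<'E'
from h import *
import pickle
F={n:env.grab_frame(n) for n in("scene","side")};pickle.dump(F,open("f5.pkl","wb"))
a=cv2.resize(F["scene"]["frame"][100:220,210:330],(400,400),interpolation=2);b=cv2.resize(F["side"]["frame"][220:340,200:320],(400,400),interpolation=2)
cv2.imwrite("pics/c5.png",np.hstack([a,b])[:,:,::-1])
E
```

```text
ang -172.5 rad 49.8 [ 0.  40.2 14.1] 21.5 12.75
-0.001 -0.017
0.002 -0.017
0.005 -0.017
0.008 -0.015
0.011 -0.014
0.013 -0.012
0.015 -0.009
0.016 -0.007
0.017 -0.004
0.017 -0.001
```

View pics/c5.png

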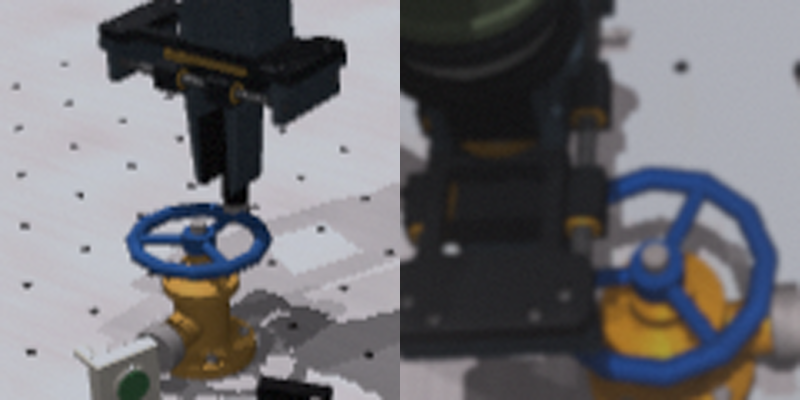

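The view shows the fingers still holding the grip. The push raised the force to 40 N for 2 mm of motion, so this is the rigid stop, with the grip at about 184°. Now I back off a quarter turn, to about 94°.

Emit:
send_rows:
  motion:
    - {"tx": -0.001, "ty": -0.017, "tz": 0, "rx": 0, "ry": 0, "rz": 0, "gripper": 1}
    - {"tx": 0.002, "ty": -0.017, "tz": 0, "rx": 0, "ry": 0, "rz": 0, "gripper": 1}
    - {"tx": 0.005, "ty": -0.017, "tz": 0, "rx": 0, "ry": 0, "rz": 0, "gripper": 1}
    - {"tx": 0.008, "ty": -0.015, "tz": 0, "rx": 0, "ry": 0, "rz": 0, "gripper": 1}

```text
time_s: 13.35
ee_pos: [480.3, -173.7, 95.3]
ee_rot: [179.9, 0.1, 0.0]
force: [-3.6, -2.7, 3.3]
gripper_width: 20.4
gripper_force: 20.0
```

```bash
python3 rows.py 521 -187 50 -10 8
```

```text
ang 161.9 rad 42.8 [-3.6 -2.7  3.3] 20.4 13.35
-0.007 -0.02
0.01 -0.015
0.012 -0.013
0.014 -0.01
0.016 -0.008
0.017 -0.005
0.017 -0.002
0.017 0.001
```

Emit:
send_rows:
  motion:
    - {"tx": -0.007, "ty": -0.02, "tz": 0, "rx": 0, "ry": 0, "rz": 0, "gripper": 1}
    - {"tx": 0.01, "ty": -0.015, "tz": 0, "rx": 0, "ry": 0, "rz": 0, "gripper": 1}
    - {"tx": 0.012, "ty": -0.013, "tz": 0, "rx": 0, "ry": 0, "rz": 0, "gripper": 1}
    - {"tx": 0.014, "ty": -0.01, "tz": 0, "rx": 0, "ry": 0, "rz": 0, "gripper": 1}
    - {"tx": 0.016, "ty": -0.008, "tz": 0, "rx": 0, "ry": 0, "rz": 0, "gripper": 1}
    - {"tx": 0.017, "ty": -0.005, "tz": 0, "rx": 0, "ry": 0, "rz": 0, "gripper": 1}
    - {"tx": 0, "ty": 0, "tz": 0, "rx": 0, "ry": 0, "rz": 0, "gripper": 1}

```text
time_s: 14.22
ee_pos: [513.4, -137.1, 95.4]
ee_rot: [-180.0, -0.1, 0.0]
force: [1.0, -1.0, 0.8]
gripper_width: 20.5
gripper_force: 20.0
```

```bash
python3 rows.py 521 -187 50 -5 3
```

```text
ang 98.7 rad 50.5 [ 1.  -1.   0.8] 20.5 14.225
0.009 -0.0
0.009 -0.0
0.009 0.001
```

The grip is at 98.7°; 5° more brings it to 94°. Then I let go and lift.

Emit:
send_rows:
  motion:
    - {"tx": 0.008, "ty": 0, "tz": 0, "rx": 0, "ry": 0, "rz": 0, "gripper": 1}
    - {"tx": 0, "ty": 0, "tz": 0, "rx": 0, "ry": 0, "rz": 0, "gripper": 1}
    - {"tx": 0, "ty": 0, "tz": 0, "rx": 0, "ry": 0, "rz": 0, "gripper": -1}
    - {"tx": 0, "ty": 0, "tz": 0, "rx": 0, "ry": 0, "rz": 0, "gripper": -1}
    - {"tx": 0, "ty": 0, "tz": 0, "rx": 0, "ry": 0, "rz": 0, "gripper": -1}
    - {"tx": 0, "ty": 0, "tz": 0, "rx": 0, "ry": 0, "rz": 0, "gripper": -1}
    - {"tx": 0, "ty": 0, "tz": 0, "rx": 0, "ry": 0, "rz": 0, "gripper": -1}
    - {"tx": 0, "ty": 0, "tz": 0, "rx": 0, "ry": 0, "rz": 0, "gripper": -1}
    - {"tx": 0, "ty": 0, "tz": 0, "rx": 0, "ry": 0, "rz": 0, "gripper": -1}

```text
time_s: 15.35
ee_pos: [515.9, -137.6, 95.3]
ee_rot: [180.0, -0.0, 0.0]
force: [0.2, -0.1, 0.3]
gripper_width: 87.6
gripper_force: 0.0
```

Emit:
send_rows:
  motion:
    - {"tx": 0, "ty": 0, "tz": -0.04, "rx": 0, "ry": 0, "rz": 0, "gripper": -1}
    - {"tx": 0, "ty": 0, "tz": -0.06, "rx": 0, "ry": 0, "rz": 0, "gripper": -1}
    - {"tx": 0, "ty": 0, "tz": -0.08, "rx": 0, "ry": 0, "rz": 0, "gripper": -1}
    - {"tx": 0, "ty": 0, "tz": -0.08, "rx": 0, "ry": 0, "rz": 0, "gripper": -1}
    - {"tx": -0.06, "ty": 0, "tz": -0.06, "rx": 0, "ry": 0, "rz": 0, "gripper": -1}
    - {"tx": -0.06, "ty": 0, "tz": 0, "rx": 0, "ry": 0, "rz": 0, "gripper": -1}
    - {"tx": -0.06, "ty": 0, "tz": 0, "rx": 0, "ry": 0, "rz": 0, "gripper": -1}
    - {"tx": 0, "ty": 0, "tz": 0, "rx": 0, "ry": 0, "rz": 0, "gripper": -1}
    - {"tx": 0, "ty": 0, "tz": 0, "rx": 0, "ry": 0, "rz": 0, "gripper": -1}

```text
time_s: 16.48
ee_pos: [426.6, -137.7, 255.4]
ee_rot: [180.0, -0.1, 0.0]
force: [0.7, 0.3, 0.2]
gripper_width: 91.1
gripper_force: 0.0
```

```bash
python3 - <<'E'
from h import *
import pickle
F={n:env.grab_frame(n) for n in("scene","side")};pickle.dump(F,open("f6.pkl","wb"))
a=cv2.resize(F["scene"]["frame"][120:280,220:460],(480,320),interpolation=2);b=cv2.resize(F["side"]["frame"][90:350,225:385],(197,320),interpolation=2)
cv2.imwrite("pics/c6.png",np.hstack([a,b])[:,:,::-1])
E
```

```text
(no output)
```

View pics/c6.png

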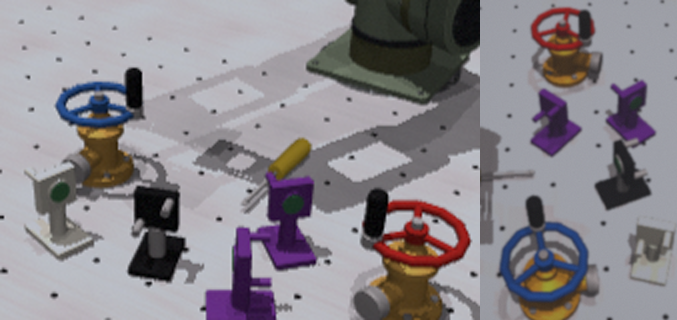

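The blue grip now points along +y (side crop (535,213)), a quarter turn back from the stop. The red wheel and the black mirror stand as before, and the arm is clear.

```bash
python3 -c "
from workcell import env
print(env.job_done())"
```

```text
the job is handed in; nothing more can be done
None
```

I cranked the blue supply valve to its open stop, backed it off by about a quarter turn (roughly 90° by measurement) and let go; the red valve and the mirror looked unmoved, and the job is handed in, though no verdict came back.

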